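# Scrub out the beaker with the bottle brush

### The job

Take the bottle brush off its hanging stand and scrub the inside of the amber beaker with it: three strokes, each right down to the bottom of the beaker and back up to near its rim, with the beaker left standing where it is. Then hang the brush back in the fork of its stand by its collar, let go of it, and leave the other things on the worktop where they are.

Things in the scene. Friction and masses are not known exactly. Their poses are not given: they have to be found in the camera images.
- brush: Bottle brush, 200 mm long, 90 g, round about z, hanging handle up. Origin: centre of its lower tip; z runs up to the handle. From the tip: white bristle head 29 mm thick to 72 mm (acts as a stiff 27 mm cylinder), steel neck (8 mm or less) to 108 mm, wooden collar disc 36 mm wide from 108 to 114 mm, straight round handle 20 mm thick from 114 to 200 mm.
- brush_grip (a point): Point on the brush's axis in the middle of the upper part of the handle, 165 mm above the tip and 35 mm below the top: a good place to grip, the handle being 20 mm thick.
- brush_collar (a point): Centre of the underside of the brush's collar, 108 mm above the tip; this face rests on the fork's tines.
- stand: Brush stand, fixed, nowhere higher than 144 mm. Wooden foot 105 x 100 x 10 mm, steel post at the back (44 mm towards +x) and a level two-tined steel fork reaching from the post towards the stand's -x, the open side. Origin: centre of the foot's underside; it may be turned about the vertical.
- fork_seat (a point): Mid-seat between the tines, level with their tops (138 mm up), 4 mm to +x of the stand's origin, same axes: where the underside of the collar hangs. Tines: 8 mm bars, 18 mm gap (too narrow for the head); their front ends, 34 to 42 mm towards -x from here, bend up to 144 mm, so raise the brush 12 to 22 mm (head meets tines at 28) to move it in or out along x.
- beaker: Amber glass beaker, loose, open at the top, 63 mm in diameter, 110 mm high, 0.3 kg; the only amber vessel on the open worktop. Origin: centre of its underside, z up. Inner floor 6 mm above the underside (up to 10 mm at the edge), inner diameter about 42 mm at the bottom, 46 mm at the rim.
- mug: Bystander: teal mug, 73 mm high, 68 mm wide, 99 mm long with its handle. Origin: centre of its underside.
- coffee_jar: Bystander: glass jar of coffee with wooden lid, 66 mm in diameter, 106 mm high. Origin: centre of its underside.
- dish: Bystander: shallow oval cream dish, 117 x 189 x 22 mm. Origin: centre of its underside.
- glass_cup: Bystander: small clear glass cup with handle, 45 x 77 x 51 mm. Origin: centre of its underside.
- dark_beaker: Bystander: grey smoked glass beaker, 71 mm in diameter, 140 mm high (taller than the amber one). Origin: centre of its underside.
Mind the look-alikes: they are no part of the job. Of the things that look like the brush, the largest one is meant.

How it is judged (in metres and radians):
On the way, in this order (a step that is already met when the one before it is completed fails the run):
1. first stroke down: the brush's tip comes within 16 mm of the beaker's inner floor (horizontal distance between brush and beaker below 0.03 m and z of brush in the frame of beaker below 0.022 m), for 0.04 s.
2. first stroke up: the tip is drawn up over the beaker's axis to more than 60 mm above its underside (horizontal distance between brush and beaker below 0.03 m and z of brush in the frame of beaker above 0.06 m), for 0.04 s.
3. second stroke down: the brush's tip comes within 16 mm of the beaker's inner floor (all of step 1), for 0.04 s.
4. second stroke up: the tip is drawn up over the beaker's axis to more than 60 mm above its underside (all of step 2), for 0.04 s.
5. third stroke down: the brush's tip comes within 16 mm of the beaker's inner floor (all of step 3), for 0.04 s.
6. third stroke up: the tip is drawn up over the beaker's axis to more than 60 mm above its underside (all of step 4), for 0.04 s.
At the end, for the whole second after the job is handed in: The brush hangs at rest and upright (within 0.12 rad) in the fork, the underside of its collar within 25 mm of the seat across and 6 mm in height; the beaker stands upright on the worktop within 50 mm of where it stood; every bystander is upright and within 30 mm of where it stood (horizontal distance between brush_collar and fork_seat below 0.025 m and z of brush_collar in the frame of fork_seat between -0.006 and 0.006 m and angle between brush's own z axis and vertical below 0.12 rad and linear speed of brush below 0.02 m/s and angle between beaker's own z axis and vertical below 0.05 rad and height (world z) of beaker below 0.005 m and distance of beaker from where it was at the start of the episode below 0.05 m and distance of each of mug, coffee_jar, dish, glass_cup, dark_beaker from where it was at the start of the episode below 0.03 m and angle between each of mug, coffee_jar, dish, glass_cup, dark_beaker's own z axis and vertical below 0.1 rad); the robot touches nothing.
It fails at once if the beaker is tipped by more than 0.3 rad or lifted more than 30 mm off the worktop (angle between beaker's own z axis and vertical above 0.3 rad or height (world z) of beaker above 0.03 m).
It also fails if it takes over 64 s, if anything falls off the work surface, if the arm or the gripper's body presses on something with over 40 N, if the wrist force passes 120 N, or if a joint passes its speed limit or range.

### The arm

A 7-joint arm with a two-finger parallel gripper is mounted at the origin on a cart in front of the work surface, level with it; the furniture and walls round the work are solid. World frame = base frame: x ahead of the robot, y to its left, z up, the work surface at z = 0. Lengths are in mm, angles in rad, forces in N, time in s.
With the tool pointing down it reaches from about 400 to 875 mm from the base axis. Payload 6.5 kg.
Tool frame: the origin (TCP) lies between the finger pads; the fingertips stand ctrl.tip_reach ahead of it and the grasp point (between the pads) lies 2 mm behind it (ctrl.tip_reach is the distance from the TCP to the fingertips, in mm); z points along the fingers, y is the line along which they close (so a half turn about z gives the same grasp; the last joint's range is limited). The gripper opens to 88 mm and grips with 3 to 60 N. Pads are 18 mm wide; open, the fingers measure 123 mm over their backs; the gripper's body (75 mm by 187 mm) begins 45 mm behind the grasp point.
Start: joints at [-1.213, 0.536, -0.004, 1.538, 0.003, 1.067, -0.071], TCP at [267.292, 592.491, 255.716] pointing down, gripper open.
Joint ranges: [-2.7, 2.7], [-0.37, 2.16], [-1.27, 1.26], [0.24, 2.4], [-1.31, 4.45], [0.19, 1.91], [-2.76, 2.76]. Speed limits (rad/s): [2.39, 2.39, 3.14, 3.14, 3.14, 3.14, 3.14].

### API

Orientations are given as a 3x3 rotation matrix whose columns are the frame's x, y, z axes.
In Python, from cell import ctrl gives the robot as it stands.
- The arm moves only by the tool jog_arm, never from a script. Its arguments are lists of equal length, an entry for each row: "translation": the shift along the tool's x, y, z in mm, a list of three; "yaw": the turn about the tool's z in degrees. In form: {"translation": [[x, y, z], ...], "yaw": [yaw, ...]}. A call has 1 to 8 rows; each row shifts and turns the commanded pose from where the row before left it, along the tool's axes as they then stand; what a row does not reach is not made up. A row lasts 1/10 s, in which the tool goes at most 50 mm and 8.59 degrees, less where a joint would pass 70% of its speed; a pose out of reach is approached as far as the arm can. A call with a gripper value outside its range is refused whole. "claw" is the gripper's target within -1 to 1 (shut at 1, half-way at 0, fully open at -1), set as the call begins (left out, the last holds). The fingers move at their own pace and stop on an object; "squeeze" is the grip in N (left out, the last holds). Time passes only in rows, so rows that do not move let the fingers close. It gives the time, the measured TCP pose, the force, the opening and the grip force at its end, in the units of the state.
- ctrl.sense(): the state, without advancing time (a new reading comes with each control period).
- ctrl.snapshot(name): name is "scene" or "top" or "wrist"; returns the picture (400x640x3 uint8, red, green, blue); there is no depth.
- ctrl.camera_info(name): a dict with "fx", "fy", "cx", "cy" (pixels), "k1" (the pictures are not rectified: a ray, as slopes to the right and down, at radius r is drawn at 1 + k1 r^2 times it, then the intrinsics apply), "R" (3x3) and "t" (3): a world point X has camera coordinates R X + t; the wrist camera has in their place "hand_eye" (4x4, takes a point from camera to tool coordinates, whose origin is the TCP and whose axes are the flange's). Camera axes: x right, y down, z forward; pixel columns grow to the right and rows downward; lengths in mm; the calibration is good to about 2 mm. A picture is of the moment at which its call begins: read the wrist's pose just before it. camera_info takes no time and is no camera call.
- ctrl.sign_off(): hands the job in; it is judged then, once.
The state is a dict: "time": time; "joint_pos": joint angles; "qvel": joint speeds; "effort": joint torques, N m; "tcp_pos": TCP position; "tool_rot": TCP orientation; "contact_force": force on the tool from outside, world axes, zero at the start; "moment": the same for the moment, N m; "finger_gap": finger opening in mm; "gripper_force": force on a finger pad.
Only numpy, scipy, OpenCV 4.12 (cv2) and the standard library are available. Lean on these libraries where they do the work, as an engineer would, in place of code of your own. Each camera call takes 0.05 s, during which the arm holds its last target. There are 200 camera calls.

## Working session

There is one attempt and no reset: what is moved stays moved. The work goes in short steps, Python scripts to look and compute and a tool call to move; the robot and the scene stay as the last step left them, time stands still between calls to the robot, and variables do not carry over. Pictures are saved under pics/ and viewed, at most 10 in all, crops included, and the job is handed in when it is done.

Besides the shell and the picture viewer there is one more tool, called after ">>>" as name(argument=value, ...) on one line, values as JSON. jog_arm: Moves the arm, as the interface text tells. Its arguments: {"type":"object","properties":{"translation":{"type":"array","items":{"type":"array","items":{"type":"number"}}},"yaw":{"type":"array","items":{"type":"number"}},"claw":{"type":"number"},"squeeze":{"type":"number"}},"required":["translation","yaw"]}

```bash
mkdir -p pics
python3 - <<'E'
from cell import ctrl
import cv2,numpy as np,json
for n in("scene","top"):
    im=ctrl.snapshot(n); cv2.imwrite(f"pics/{n}0.png",im[:,:,::-1])
for n in("scene","top","wrist"):
    print(n,{k:np.round(v,4).tolist() for k,v in ctrl.camera_info(n).items()})
s=ctrl.sense();print({k:np.round(v,3).tolist() for k,v in s.items()},ctrl.tip_reach)
E
```

```text
scene {'fx': 507.3056, 'fy': 507.3056, 'cx': 321.2064, 'cy': 200.9269, 'k1': -0.1049, 'R': [[0.614, -0.7893, -0.0068], [-0.4762, -0.3635, -0.8007], [0.6295, 0.4948, -0.5991]], 't': [-302.8163, 382.0816, 1245.4958]}
top {'fx': 434.0014, 'fy': 434.0014, 'cx': 322.2878, 'cy': 192.7829, 'k1': -0.0265, 'R': [[0.0187, -0.9998, 0.0024], [-0.9929, -0.0189, -0.1174], [0.1175, -0.0002, -0.9931]], 't': [-2.4497, 557.0632, 1493.6865]}
wrist {'fx': 333.803, 'fy': 333.803, 'cx': 318.3062, 'cy': 202.8269, 'k1': -0.0494, 'hand_eye': [[-0.0003, -0.9543, -0.2988, 77.5351], [1.0, -0.0006, 0.0008, 0.5332], [-0.0009, -0.2988, 0.9543, -128.8813], [0.0, 0.0, 0.0, 1.0]]}
{'time': 0.1, 'joint_pos': [-1.213, 0.537, -0.004, 1.539, 0.003, 1.067, -0.071], 'qvel': [-0.002, -0.002, 0.0, -0.002, -0.002, -0.001, -0.002], 'effort': [0.002, -57.208, 0.993, -25.223, -0.056, 0.014, 0.0], 'tcp_pos': [267.117, 592.03, 254.97], 'tool_rot': [[-0.912, 0.411, -0.0], [0.411, 0.912, -0.001], [-0.0, -0.001, -1.0]], 'contact_force': [-0.75, -0.233, 0.158], 'moment': [-0.05, -0.008, -0.001], 'gripper_force': 0.0, 'finger_gap': 88.04} 17.0
```

View pics/scene0.png

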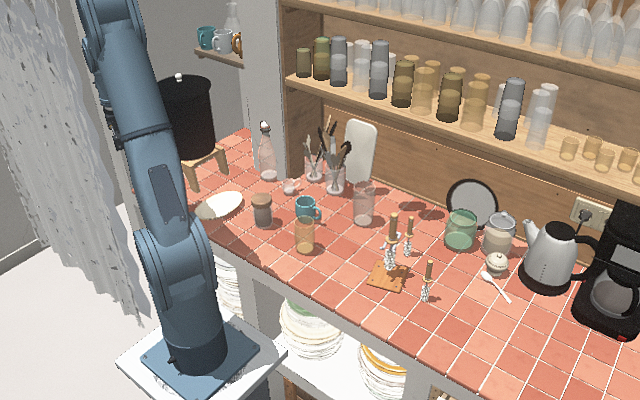

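View pics/top0.png

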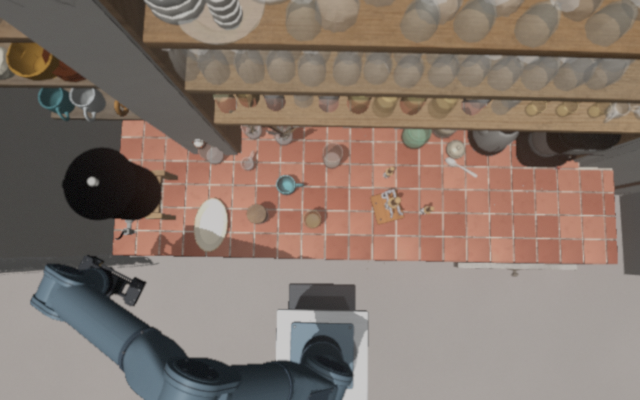

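The scene picture shows the amber beaker at (304,236), the mug at (306,209) and the jar at (262,210). The grey beaker is at (364,205) and the stand foot at (386,275). Brush candidates are (391,240), the tallest, over the stand foot; (409,238), small; and (428,280), small. I choose (391,240) and check it in close crops.

Run:
```python
import cv2
a=cv2.imread("pics/scene0.png")[195:310,285:445]; cv2.imwrite("pics/c1.png",cv2.resize(a,None,fx=5,fy=5,interpolation=cv2.INTER_CUBIC))
a=cv2.imread("pics/top0.png")[160:250,290:450]; cv2.imwrite("pics/c2.png",cv2.resize(a,None,fx=5,fy=5,interpolation=cv2.INTER_CUBIC))
```

```text
(no output)
```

View pics/c1.png

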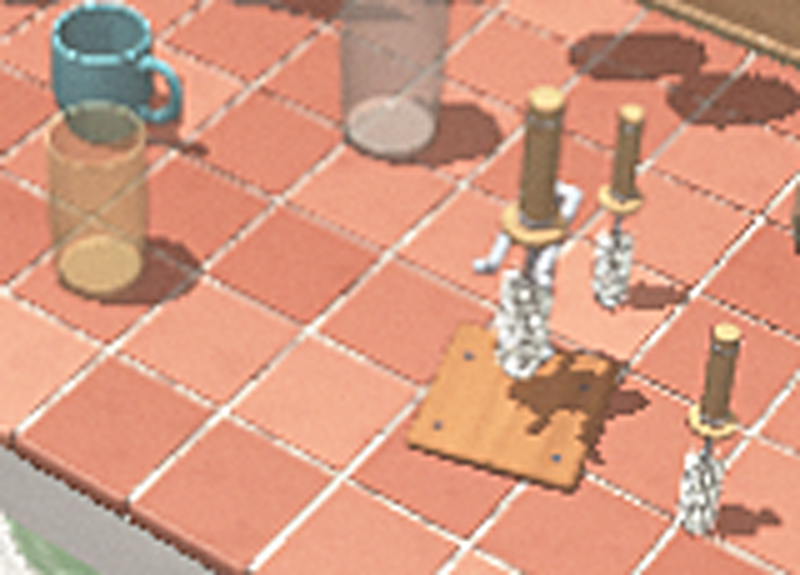

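View pics/c2.png

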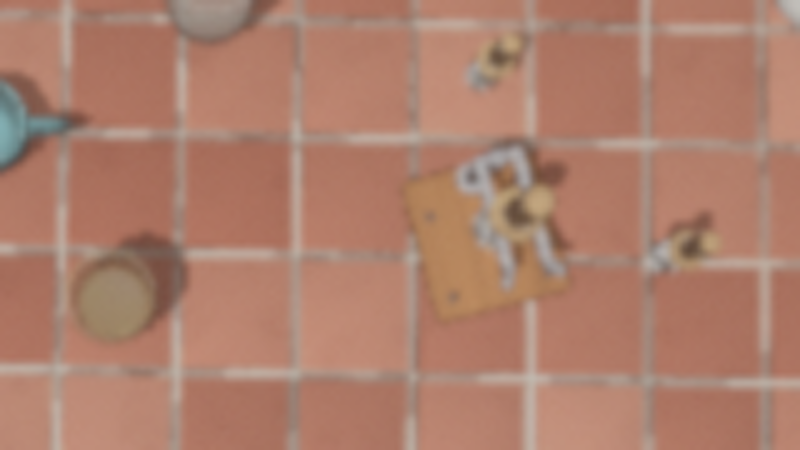

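```bash
cat > h.py <<'E'
from cell import ctrl
import numpy as np, cv2
def ray(n,uv):
    c=ctrl.camera_info(n)
    K=np.array([[c["fx"],0,c["cx"]],[0,c["fy"],c["cy"]],[0,0,1.]])
    p=cv2.undistortPoints(np.array([[uv]],float),K,np.array([c["k1"],0,0,0]))[0,0]
    d=np.array([p[0],p[1],1.])
    if n=="wrist":
        s=ctrl.sense();H=np.array(c["hand_eye"]);R=np.array(s["tool_rot"])
        return np.array(s["tcp_pos"])+R@H[:3,3],R@H[:3,:3]@d
    R=np.array(c["R"]);return -R.T@np.array(c["t"]),R.T@d
def atz(n,uv,z):
    o,d=ray(n,uv);return o+d*(z-o[2])/d[2]
E
python3 - <<'E'
from h import *
S=lambda u,v:(285+(u+.5)/5-.5,195+(v+.5)/5-.5)
T=lambda u,v:(290+(u+.5)/5-.5,160+(v+.5)/5-.5)
for n,c,p,z in [("handletop","top",T(540,199),230),("handletop","scene",S(547,98),230),("collar","top",T(513,214),144),("collar","scene",S(535,225),141),
("tineA","top",T(508,283),144),("tineB","top",T(558,272),144),("post/back1","top",T(465,180),144),("back2","top",T(520,155),144),
("foot1","top",T(404,185),10),("foot2","top",T(440,322),10),("foot3","top",T(568,290),10),
("footS1","scene",S(470,323),10),("footS2","scene",S(408,442),10),("footS3","scene",S(575,490),10),("footS4","scene",S(622,365),10),
("bk rim","top",T(113,300),110),("bk rim","scene",S(97,134),110),("bk floor","scene",S(99,265),3),
("small1 top","scene",S(631,113),150),("small1base","scene",S(612,300),0),("small2base","scene",S(700,525),0),("dark base","scene",S(392,128),3)]:
    print(n,c,atz(c,p,z).round(1))
E
```

```text
handletop top [ 517.7 -222.6  230. ]
handletop scene [ 515.1 -225.5  230. ]
collar top [ 516.7 -220.   144. ]
collar scene [ 516.6 -225.3  141. ]
tineA top [ 471.7 -216.7  144. ]
tineB top [ 479.4 -249.3  144. ]
post/back1 top [ 538.4 -188.7  144. ]
back2 top [ 555.5 -224.6  144. ]
foot1 top [ 549.3 -163.9   10. ]
foot2 top [ 452.1 -190.    10. ]
foot3 top [ 476.4 -280.9   10. ]
footS1 scene [ 552.  -170.3   10. ]
footS2 scene [ 448.7 -195.4   10. ]
footS3 scene [ 474.2 -289.6   10. ]
footS4 scene [ 575.8 -260.5   10. ]
bk rim top [457.8  39.8 110. ]
bk rim scene [461.7  38.6 110. ]
bk floor scene [463.8  42.5   3. ]
small1 top scene [ 623.2 -223.   150. ]
small1base scene [ 630.6 -222.8    0. ]
small2base scene [ 501.8 -354.3    0. ]
dark base scene [683.9 -25.3   3. ]
```

The thick brush in the wooden foot is the largest, so it is the one meant. It hangs at about (517,-223), and the stand's yaw is about 14.5°. The beaker is at about (461,40).

>>> jog_arm(translation=[[-29,-31,-5],[-33,-26,-5],[-37,-21,-5],[-39,-16,-5],[-41,-10,-5],[-42,-4,-5],[-42,2,-5],[-42,8,-5]], yaw=[8.2,8.2,8.2,8.2,8.2,8.2,8.2,8.3], claw=-1)

```text
time: 0.9
tcp_pos: [378.6, 271.2, 295.7]
tool_rot: [[0.005, 1.0, -0.0], [1.0, -0.005, -0.0], [-0.0, -0.0, -1.0]]
contact_force: [1.7, 1.0, 0.2]
finger_gap: 88.1
gripper_force: 0.0
```

>>> jog_arm(translation=[[-38,14,0],[-38,14,0],[-38,14,0],[-38,14,0],[-38,14,0],[-38,14,0],[0,0,0],[0,0,0]], yaw=[0,0,0,0,0,0,0,0])

```text
time: 1.7
tcp_pos: [462.4, 44.5, 295.5]
tool_rot: [[0.002, 1.0, -0.001], [1.0, -0.002, -0.0], [-0.0, -0.001, -1.0]]
contact_force: [0.5, 0.9, -0.2]
finger_gap: 88.2
gripper_force: 0.0
```

Run:
```python
from h import *
cv2.imwrite("pics/w1.png",ctrl.snapshot("wrist")[:,:,::-1])
print(ctrl.sense()["tcp_pos"])
```

```text
[462.18682045  45.64875242 295.4631138 ]
```

View pics/w1.png

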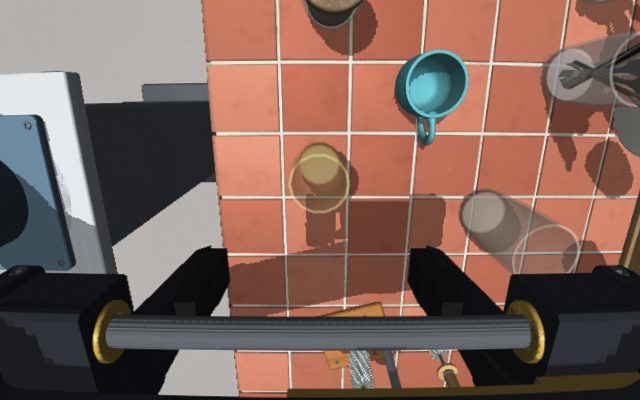

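The wrist picture shows the beaker's rim circle centred at about (319.5,184) and its floor disc at about (320,165). The brush and stand are at the bottom edge near (360,350).

Run:
```python
from h import *
print(atz("wrist",(319.5,184),110),atz("wrist",(320,165),5))
```

```text
[463.42523942  44.632557   110.        ] [464.36497821  43.14263446   5.        ]
```

>>> jog_arm(translation=[[-38,7,0],[-38,7,0],[-38,7,0],[-38,7,0],[-38,7,0],[-20,5,0],[0,0,0],[0,0,0]], yaw=[0,0,0,0,0,0,0,0])

```text
time: 2.55
tcp_pos: [502.7, -163.1, 295.3]
tool_rot: [[-0.002, 1.0, -0.001], [1.0, 0.002, 0.001], [0.001, -0.001, -1.0]]
contact_force: [-0.1, 0.9, 0.0]
finger_gap: 87.9
gripper_force: 0.0
```

Run:
```python
from h import *
im=ctrl.snapshot("wrist")
cv2.imwrite("pics/w2.png",im[:,:,::-1])
print(ctrl.sense()["tcp_pos"])
```

```text
[ 502.75584548 -162.55668177  295.33099666]
```

View pics/w2.png

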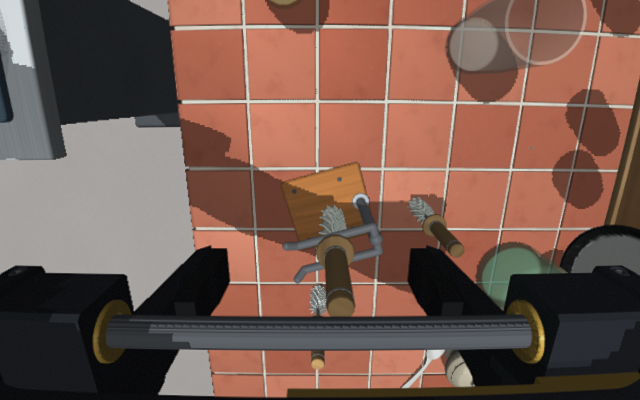

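The picture shows the handle top at about (341,303), the collar at about (335,249), the tine tips at (288,246) and (299,277), and the fork's cross bar from (362,200) to (378,245).

Run:
```python
from h import *
for p,z in [((341,303),230),((335,249),143),((288,246),144),((299,277),144),((375,228),140),((379,251),140)]: print(atz("wrist",p,z).round(1))
```

```text
[ 518.4 -216.   230. ]
[ 518.4 -216.8  143. ]
[ 475.2 -213.5  144. ]
[ 484.8 -245.5  144. ]
[ 554.8 -197.1  140. ]
[ 559.8 -220.2  140. ]
```

>>> jog_arm(translation=[[-29,7,0],[-28,8,0],[0,0,0],[0,0,30],[0,0,30],[0,0,25],[0,0,15],[0,0,0]], yaw=[0,0,0,0,0,0,0,0])

```text
time: 3.4
tcp_pos: [516.9, -219.6, 194.1]
tool_rot: [[-0.003, 1.0, -0.003], [1.0, 0.003, 0.002], [0.002, -0.003, -1.0]]
contact_force: [-0.8, -0.6, -0.0]
finger_gap: 88.2
gripper_force: 0.0
```

>>> jog_arm(translation=[[0,0,0],[0,0,0],[0,0,0],[0,0,0],[0,0,0],[0,0,0],[0,0,0],[0,0,0]], yaw=[0,0,0,0,0,0,0,0], claw=1, squeeze=40)

```text
time: 4.2
tcp_pos: [517.7, -222.1, 195.7]
tool_rot: [[-0.0, 1.0, 0.0], [1.0, 0.0, -0.0], [-0.0, 0.0, -1.0]]
contact_force: [-0.1, -0.6, 0.6]
finger_gap: 26.7
gripper_force: 0.0
```

Run:
```python
from h import *
im=ctrl.snapshot("wrist")
im2=ctrl.snapshot("scene")
a=cv2.resize(im[150:400,180:480],None,fx=1.5,fy=1.5);b=cv2.resize(im2[180:300,340:460],(375,375))
cv2.imwrite("pics/w3.png",np.hstack([a,b])[:,:,::-1])
s=ctrl.sense();print(s["tcp_pos"],s["finger_gap"],s["contact_force"])
```

```text
[ 517.67916024 -222.03024875  195.68812522] 18.830168287667203 [-0.79399618  0.7948206  -0.49699654]
```

View pics/w3.png

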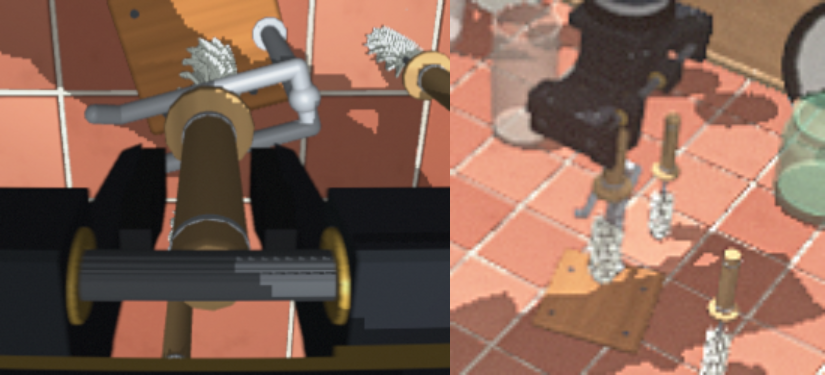

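The handle stands between the fingers, which are still closing. The collar sits on the fork.

>>> jog_arm(translation=[[0,0,0],[0,0,0],[0,0,0],[0,0,0]], yaw=[0,0,0,0])

```text
time: 4.7
tcp_pos: [517.7, -222.0, 195.7]
tool_rot: [[-0.0, 1.0, 0.0], [1.0, 0.0, -0.0], [-0.0, 0.0, -1.0]]
contact_force: [0.5, -0.1, 0.7]
finger_gap: 19.3
gripper_force: 40.0
```

>>> jog_arm(translation=[[0,0,-8],[0,0,-8],[0,0,0],[-4,-16,0],[-5,-20,0],[-5,-20,0],[-4,-16,0],[0,0,0]], yaw=[0,0,0,0,0,0,0,0])

```text
time: 5.5
tcp_pos: [443.7, -240.8, 211.9]
tool_rot: [[0.002, 1.0, -0.001], [1.0, -0.002, 0.0], [0.0, -0.001, -1.0]]
contact_force: [-0.4, -0.2, -1.3]
finger_gap: 18.7
gripper_force: 40.0
```

>>> jog_arm(translation=[[0,0,-35],[0,0,-35],[0,0,-35],[20,0,0],[40,3,0],[40,3,0],[40,3,0],[40,3,0]], yaw=[0,0,0,0,0,0,0,0])

```text
time: 6.3
tcp_pos: [458.4, -57.8, 317.3]
tool_rot: [[-0.001, 1.0, 0.001], [1.0, 0.001, 0.0], [0.0, 0.001, -1.0]]
contact_force: [-0.2, 0.3, -0.0]
finger_gap: 18.9
gripper_force: 40.0
```

>>> jog_arm(translation=[[40,3,0],[40,3,0],[23,2,0],[0,0,0],[0,0,0],[0,0,0]], yaw=[0,0,0,0,0,0])

```text
time: 6.9
tcp_pos: [465.8, 41.8, 316.9]
tool_rot: [[0.001, 1.0, 0.0], [1.0, -0.001, -0.0], [-0.0, 0.0, -1.0]]
contact_force: [0.4, -0.3, -0.4]
finger_gap: 18.5
gripper_force: 40.0
```

Run:
```python
from h import *
w=ctrl.snapshot("wrist");s=ctrl.snapshot("scene");t=ctrl.snapshot("top")
a=cv2.resize(w[50:330,220:420],(400,560));b=cv2.resize(s[140:280,255:355],(400,560))
cv2.imwrite("pics/w4.png",np.hstack([a,b])[:,:,::-1]); cv2.imwrite("pics/t4.png",t[:,:,::-1])
print(ctrl.sense()["tcp_pos"],ctrl.sense()["contact_force"])
```

```text
[465.65061115  41.86030873 316.82395345] [ 0.06843868  0.19965113 -1.21857594]
```

View pics/w4.png

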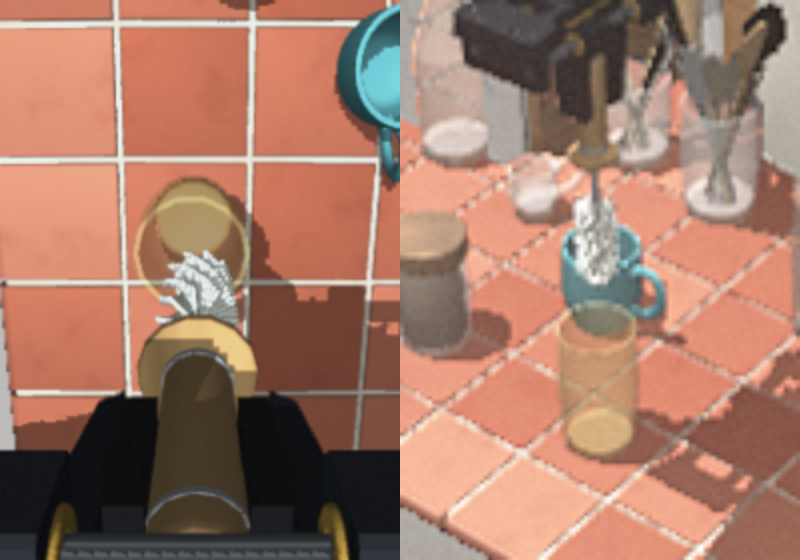

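The wrist crop shows the rim centre at (316,175.5), the floor at (317.5,159) and the collar at (318.5,230.5) in full pixels. The scene crop shows the brush head's lower end at (305,208) and the rim at (304.5,221.5).

Run:
```python
from h import *
for n,p,z in [("wrist",(316,175.5),110),("wrist",(317.5,159),5),("wrist",(318.5,230.5),263),("scene",(305,208),151),("scene",(305,177.5),262),("scene",(304.5,221.5),110),("scene",(304.8,247.5),4)]: print(n,z,atz(n,p,z).round(1))
```

```text
wrist 110 [463.5  44.4 110. ]
wrist 5 [464.9  43.2   5. ]
wrist 263 [466.   45.7 263. ]
scene 151 [472.8  42.5 151. ]
scene 262 [470.   36.5 262. ]
scene 110 [462.2  37.1 110. ]
scene 4 [464.1  41.1   4. ]
```

>>> jog_arm(translation=[[-1,-2,0],[0,0,15],[0,0,15],[0,0,15],[0,0,10],[0,0,10],[0,0,0],[0,0,0]], yaw=[0,0,0,0,0,0,0,0])

```text
time: 7.85
tcp_pos: [463.7, 41.9, 251.9]
tool_rot: [[-0.0, 1.0, 0.0], [1.0, 0.0, -0.0], [-0.0, 0.0, -1.0]]
contact_force: [-0.0, 0.5, -0.5]
finger_gap: 19.2
gripper_force: 40.0
```

>>> jog_arm(translation=[[0,0,15],[0,0,15],[0,0,10],[0,0,10],[0,0,0],[0,0,0]], yaw=[0,0,0,0,0,0])

```text
time: 8.45
tcp_pos: [463.8, 41.9, 202.0]
tool_rot: [[-0.0, 1.0, 0.0], [1.0, 0.0, -0.0], [-0.0, 0.0, -1.0]]
contact_force: [-0.5, -0.7, -0.4]
finger_gap: 19.3
gripper_force: 40.0
```

>>> jog_arm(translation=[[0,0,8],[0,0,8],[0,0,5],[0,0,0],[0,0,0],[0,0,0]], yaw=[0,0,0,0,0,0])

```text
time: 9.05
tcp_pos: [463.7, 42.0, 180.9]
tool_rot: [[-0.0, 1.0, 0.0], [1.0, 0.0, 0.0], [0.0, 0.0, -1.0]]
contact_force: [-0.7, -0.5, -0.1]
finger_gap: 19.1
gripper_force: 40.0
```

Run:
```python
from h import *
w=ctrl.snapshot("wrist");s=ctrl.snapshot("scene")
a=cv2.resize(w[50:330,220:420],(400,560));b=cv2.resize(s[170:280,265:345],(400,560),interpolation=cv2.INTER_CUBIC)
cv2.imwrite("pics/w5.png",np.hstack([a,b])[:,:,::-1])
```

```text
(no output)
```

View pics/w5.png

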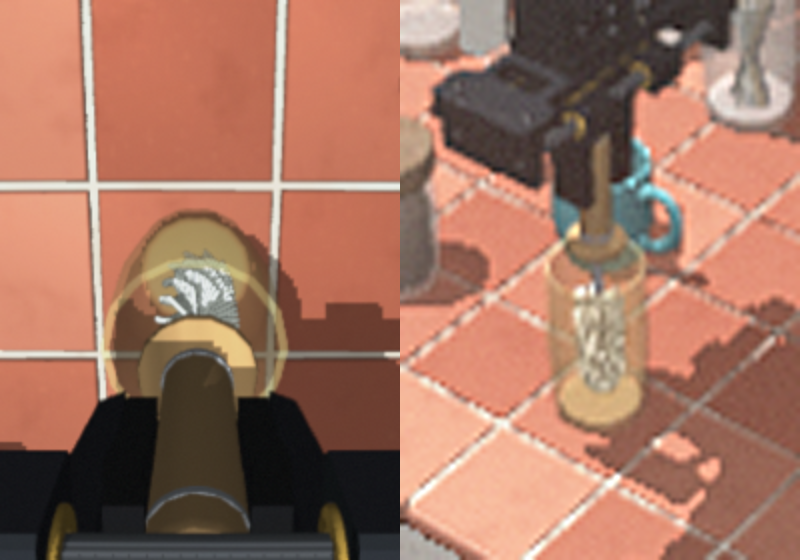

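The brush stands in the beaker clear of the walls, with its tip close to the floor. I go 3 mm deeper to be sure, then make the strokes.

>>> jog_arm(translation=[[0,0,3],[0,0,0],[0,0,0]], yaw=[0,0,0])

```text
time: 9.45
tcp_pos: [463.5, 42.0, 177.7]
tool_rot: [[-0.0, 1.0, -0.0], [1.0, 0.0, -0.0], [-0.0, -0.0, -1.0]]
contact_force: [0.0, -0.1, -1.5]
finger_gap: 19.2
gripper_force: 40.0
```

>>> jog_arm(translation=[[0,0,-20],[0,0,-25],[0,0,-25],[0,0,-6],[0,0,0],[0,0,0]], yaw=[0,0,0,0,0,0])

```text
time: 10.05
tcp_pos: [462.9, 42.0, 252.8]
tool_rot: [[-0.001, 1.0, -0.001], [1.0, 0.001, -0.0], [-0.0, -0.001, -1.0]]
contact_force: [-0.1, 0.0, -1.4]
finger_gap: 19.4
gripper_force: 40.0
```

>>> jog_arm(translation=[[0,0,20],[0,0,25],[0,0,20],[0,0,8],[0,0,3],[0,0,0],[0,0,0],[0,0,0]], yaw=[0,0,0,0,0,0,0,0])

```text
time: 10.85
tcp_pos: [464.1, 42.1, 178.4]
tool_rot: [[-0.0, 1.0, 0.001], [1.0, 0.0, 0.0], [0.0, 0.001, -1.0]]
contact_force: [0.0, 0.2, -0.1]
finger_gap: 19.2
gripper_force: 40.0
```

>>> jog_arm(translation=[[0,0,-20],[0,0,-25],[0,0,-25],[0,0,-6],[0,0,0],[0,0,0]], yaw=[0,0,0,0,0,0])

```text
time: 11.45
tcp_pos: [463.1, 42.0, 253.0]
tool_rot: [[-0.001, 1.0, -0.001], [1.0, 0.001, -0.0], [-0.0, -0.001, -1.0]]
contact_force: [-0.6, -0.3, -0.1]
finger_gap: 19.3
gripper_force: 40.0
```

>>> jog_arm(translation=[[0,0,20],[0,0,25],[0,0,20],[0,0,8],[0,0,3],[0,0,0],[0,0,0],[0,0,0]], yaw=[0,0,0,0,0,0,0,0])

```text
time: 12.25
tcp_pos: [464.1, 42.1, 178.4]
tool_rot: [[-0.0, 1.0, 0.001], [1.0, 0.0, 0.0], [0.0, 0.001, -1.0]]
contact_force: [0.5, 0.5, -0.5]
finger_gap: 19.0
gripper_force: 40.0
```

>>> jog_arm(translation=[[0,0,-20],[0,0,-25],[0,0,-25],[0,0,-6],[0,0,0],[0,0,0]], yaw=[0,0,0,0,0,0])

```text
time: 12.85
tcp_pos: [463.1, 42.1, 253.0]
tool_rot: [[-0.001, 1.0, -0.001], [1.0, 0.001, -0.0], [-0.0, -0.001, -1.0]]
contact_force: [0.4, -0.3, -0.8]
finger_gap: 19.2
gripper_force: 40.0
```

>>> jog_arm(translation=[[0,0,-20],[0,0,-25],[0,0,-20],[0,0,0],[-20,-2,0],[-40,-3,0],[-40,-3,0],[-40,-3,0]], yaw=[0,0,0,0,0,0,0,0])

```text
time: 13.65
tcp_pos: [451.5, -99.1, 316.9]
tool_rot: [[-0.001, 1.0, -0.002], [1.0, 0.001, -0.0], [-0.0, -0.002, -1.0]]
contact_force: [0.1, -0.6, -1.0]
finger_gap: 19.1
gripper_force: 40.0
```

>>> jog_arm(translation=[[-40,-3,0],[-40,-3,0],[-40,-2,0],[-22,0,0],[0,0,0],[0,0,0],[0,0,0]], yaw=[0,0,0,0,0,0,0])

```text
time: 14.35
tcp_pos: [444.6, -238.5, 317.7]
tool_rot: [[-0.002, 1.0, -0.002], [1.0, 0.002, 0.001], [0.001, -0.002, -1.0]]
contact_force: [-0.2, 0.8, -1.4]
finger_gap: 19.1
gripper_force: 40.0
```

>>> jog_arm(translation=[[0,0,30],[0,0,35],[0,0,30],[0,0,10],[0,0,0],[0,0,0],[0,0,0]], yaw=[0,0,0,0,0,0,0])

```text
time: 15.05
tcp_pos: [445.7, -240.3, 215.1]
tool_rot: [[-0.001, 1.0, 0.003], [1.0, 0.001, -0.001], [-0.001, 0.003, -1.0]]
contact_force: [-0.1, 0.3, -0.4]
finger_gap: 18.9
gripper_force: 40.0
```

>>> jog_arm(translation=[[0,0,2],[0,0,0],[4,16,0],[5,20,0],[5,20,0],[4,16,0],[0,0,0],[0,0,0]], yaw=[0,0,0,0,0,0,0,0])

```text
time: 15.85
tcp_pos: [516.1, -222.3, 211.7]
tool_rot: [[-0.0, 1.0, -0.001], [1.0, 0.0, -0.0], [-0.0, -0.001, -1.0]]
contact_force: [-1.0, -0.3, -1.1]
finger_gap: 19.3
gripper_force: 40.0
```

>>> jog_arm(translation=[[0,1,4],[0,0,4],[0,0,4],[0,0,3],[0,0,1],[0,0,0],[0,0,0],[0,0,0]], yaw=[0,0,0,0,0,0,0,0])

```text
time: 16.65
tcp_pos: [517.8, -222.0, 195.7]
tool_rot: [[-0.0, 1.0, 0.0], [1.0, 0.0, -0.0], [-0.0, 0.0, -1.0]]
contact_force: [0.1, 0.6, -0.9]
finger_gap: 19.1
gripper_force: 40.0
```

>>> jog_arm(translation=[[0,0,0],[0,0,0],[0,0,0],[0,0,0],[0,0,0],[0,0,0],[0,0,0],[0,0,0]], yaw=[0,0,0,0,0,0,0,0], claw=-1)

```text
time: 17.45
tcp_pos: [517.7, -222.0, 195.8]
tool_rot: [[-0.0, 1.0, 0.0], [1.0, 0.0, -0.0], [-0.0, 0.0, -1.0]]
contact_force: [1.0, 0.0, 0.2]
finger_gap: 80.9
gripper_force: 0.0
```

>>> jog_arm(translation=[[0,0,0],[0,0,0],[0,0,-15],[0,0,-25],[0,0,-35],[0,0,-35],[0,0,0],[0,0,0]], yaw=[0,0,0,0,0,0,0,0])

```text
time: 18.25
tcp_pos: [518.0, -222.2, 307.1]
tool_rot: [[-0.0, 1.0, 0.002], [1.0, 0.0, -0.0], [-0.0, 0.002, -1.0]]
contact_force: [-0.3, 0.2, -0.3]
finger_gap: 88.0
gripper_force: 0.0
```

>>> jog_arm(translation=[[40,0,0],[30,0,0],[0,0,0],[0,0,0],[0,0,0],[0,0,0]], yaw=[0,0,0,0,0,0])

```text
time: 18.85
tcp_pos: [517.3, -153.3, 305.6]
tool_rot: [[0.002, 1.0, -0.0], [1.0, -0.002, -0.001], [-0.001, -0.0, -1.0]]
contact_force: [-0.2, 0.6, 0.8]
finger_gap: 88.5
gripper_force: 0.0
```

Run:
```python
from h import *
w=ctrl.snapshot("wrist");s=ctrl.snapshot("scene")
a=cv2.resize(w[150:350,240:440],(400,400));b=cv2.resize(s[190:310,285:405],(400,400))
b2=cv2.resize(s[190:310,345:465],(400,400))
cv2.imwrite("pics/w6.png",np.hstack([b,b2])[:,:,::-1]);cv2.imwrite("pics/w6w.png",a[:,:,::-1])
```

```text
(no output)
```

View pics/w6.png

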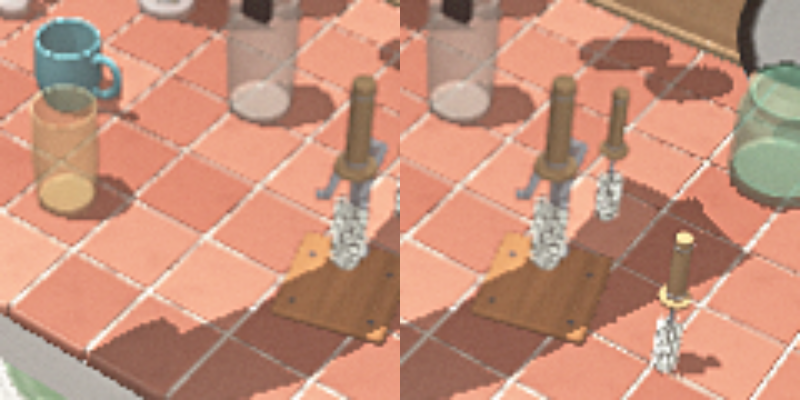

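The brush hangs upright in the fork at about (560,170) in the crop, as it did before. The beaker is unmoved and the arm is clear.

```bash
python3 -c "
from cell import ctrl
print(ctrl.sign_off())"
```

```text
the job is handed in; nothing more can be done
None
```

I scrubbed the amber beaker with three strokes to the bottom, hung the brush back in the fork by its collar and let go of it, then handed the job in at about 19 s; in the last picture the brush hangs upright and the beaker stands where it was, but no verdict came back.

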